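Centre the egg cup on its stand

ROBOT

A 7-joint arm with a two-finger parallel gripper is mounted at the origin on the work surface; the furniture and walls round the work are solid. World frame = base frame: x ahead of the robot, y to its left, z up, the work surface at z = 0. Lengths are in m, angles in rad, forces in N, time in s.
With the tool pointing down it reaches from about 0.425 to 0.925 m from the base axis. Payload 6.8 kg.
Tool frame: the origin (TCP) lies between the finger pads, 19 mm behind the fingertips; this is the grasp point; z points along the fingers, y is the line along which they close (so a half turn about z gives the same grasp; the last joint's range is limited). The gripper opens to 85 mm and grips with 20 to 120 N. Pads are 22 mm wide; open, the fingers measure 114 mm over their backs; the gripper's body (76 mm by 85 mm) begins 54 mm behind the grasp point. The pads swing forward as they close: fully open they stand 13 mm farther back than shut.
Start: joints at [-1.439, 0.477, 0.022, 1.555, -0.011, 1.109, -0.083], TCP at [0.16, 0.656, 0.25] pointing down, gripper open.
Joint ranges: [-2.96, 2.96], [-0.34, 2.1], [-1.41, 1.46], [0.24, 2.44], [-1.37, 4.51], [0.17, 1.92], [-2.96, 2.96]. Speed limits (rad/s): [2.39, 2.39, 3.14, 3.14, 3.14, 3.14, 3.14].

INTERFACE

Orientations are given as a rotation vector (axis times angle).
In Python, from bench import get_obs, grab_frame, hand_in gives the robot as it stands.
- The arm moves only by the tool drive_tool, never from a script. Its argument "rows" is a list of rows, each an object with "offset": the shift along the tool's x, y, z as a fraction of full scale, a list of three; "rotation": the turn, a rotation vector about the tool's x, y, z as a fraction of full scale, a list of three; "claw": the opening, from 0 (shut) to 1 (fully open). In form: [{"offset": [tx, ty, tz], "rotation": [wx, wy, wz], "claw": claw}, ...]. A call has 1 to 20 rows; each row is the pose to reach, as a shift and turn from the pose commanded when the call began, along the tool's axes at that moment; what a row does not reach only later rows make up. Full scale, the value 1, is 0.15 m for a shift and 2 rad for a turn. A row lasts 1/12 s, in which the tool goes at most 41.7 mm and 7.16 degrees, less where a joint would pass 70% of its speed; a pose out of reach is approached as far as the arm can. A call with a number of a shift or a turn outside -1 to 1 is refused whole. A call with a gripper value outside its range is refused whole. The fingers move at their own pace and stop on an object; "force" is the grip in N (left out, the last holds). Time passes only in rows, so rows that repeat a pose let the fingers close. It gives the time, the measured TCP pose, the force, the opening and the grip force at its end, in the units of the state.
- get_obs(): the state, without advancing time (a new reading comes with each control period).
- grab_frame(name): name is "scene" or "side" or "wrist"; returns a dict with "frame" (400x640x3 uint8, red, green, blue), "z_map" (400x640 float32, m along the optical axis (not along the pixel's ray), 0 where there is no reading), "vfov" (degrees; the focal length in pixels is half the picture's height over the tangent of half this angle, whatever the lens; pixels are square), "cx", "cy" (the principal point, pixels), "R" (3x3) and "t" (3): a world point X has camera coordinates R X + t. Camera axes: x right, y down, z forward; pixel columns grow to the right and rows downward; lengths in m; the calibration is good to about 2 mm. A picture is of the moment at which its call begins.
- hand_in(): hands the job in; it is judged then, once.
The state is a dict: "clock": time; "joints": joint angles; "qvel": joint speeds; "tau": joint torques, N m; "tcp_pos": TCP position; "orientation": TCP orientation; "contact_force": force on the tool from outside, world axes, zero at the start; "moment": the same for the moment, N m; "grip_width": finger opening in m; "gripper_force": force on a finger pad.
Only numpy, scipy, OpenCV 4.12 (cv2) and the standard library are available. Lean on these libraries where they do the work, as an engineer would, in place of code of your own. Each camera call takes 0.05 s, during which the arm holds its last target. There are 200 camera calls.

TASK

The egg cup, with an egg in it, stands off-centre near the edge of its round dark wooden stand. With light pushes or taps of the fingertips or the outside of the fingers low on the cup's broad base, slide it until that base is centred, wholly inside the inlaid ring in the middle of the stand, cup upright and egg still in it. Never take the cup between the fingers, lift or tip it, do not touch the egg, leave the stand and the things round it where they are, and finish clear of everything.

Things in the scene. Friction and masses are not known exactly. Their poses are not given: they have to be found in the camera images.
- egg_cup: white ceramic egg cup, loose, 90 g, 36 mm high, round; origin at the centre of its underside, z up. Narrow foot, 30 mm diameter; just above it the broad base, 50 mm (widest part, upright edge 4 to 11 mm above the origin), then stem and bowl, 46 mm at the rim. Pushed on the base it slides, pushed high it tips. Starts 22 to 34 mm off-centre, to the far side, left or right.
- egg_center (a point): centre of the brown egg, 37 mm thick and 50 mm high, loose, about 50 g, which sits upright in the egg cup; this point is about 40 mm above the cup's underside, and the egg's top about 65 mm above it.
- stand: round dark wooden stand, loose, 0.5 kg, 40 mm high: flat top disc of 120 mm diameter without a rim, 16 mm thick, on a narrower base (foot 84 mm diameter). Origin at the centre of its underside, so the top is at z = +40 mm. A thin flush brass ring, inner diameter 66 mm, is inlaid in the middle of the top.
- spice_jar: bystander: spice jar with a screw cap, 45 mm diameter, 100 mm high, origin at the centre of its underside
- shaker: bystander: glass spice shaker with a domed grey top, 44 mm diameter, 90 mm high, origin at the centre of its underside
- teaspoon: bystander: teaspoon lying flat, 130 mm along its x, 26 mm wide, 11 mm high, origin at its middle on the worktop
- egg: the same egg; origin at its lower end (15 mm above the cup's underside), z up along the egg
Mind the look-alikes: they are no part of the job. What is shaped like the egg but orange is not meant. Of the things that look like the stand, the smaller one is meant.

How it is judged:
At the end, for the whole second after the job is handed in: The egg cup stands upright (within 0.06 rad) and at rest on the stand's top, its centre within 8 mm of the stand's centre (flange inside the ring), the egg in the cup, the stand within 12 mm and the jars and spoon within 15 mm of where they were (horizontal distance between egg_cup and stand below 0.008 m and angle between egg_cup's own z axis and vertical below 0.06 rad and z of egg_cup in the frame of stand between 0.036 and 0.044 m and linear speed of egg_cup below 0.01 m/s and not (z of egg_center in the frame of egg_cup above 0.056 m or z of egg_center in the frame of egg_cup below 0.028 m or distance between egg_center and egg_cup above 0.06 m) and distance of stand from where it was at the start of the episode below 0.012 m and distance of each of spice_jar, shaker, teaspoon from where it was at the start of the episode below 0.015 m); the robot touches nothing.
It fails at once if the egg cup is tipped by more than 0.35 rad, lifted more than 12 mm off the stand's top, or falls from it (angle between egg_cup's own z axis and vertical above 0.35 rad or z of egg_cup in the frame of stand above 0.052 m or z of egg_cup in the frame of stand below 0.025 m).
It fails at once if the egg leaves the cup or the fingers touch it ((z of egg_center in the frame of egg_cup above 0.056 m or z of egg_center in the frame of egg_cup below 0.028 m or distance between egg_center and egg_cup above 0.06 m) or contact force between the fingers and egg above 0.5 N).
It fails at once if the fingers push the cup harder than 8 N (contact force between the fingers and egg_cup above 8 N).
It fails at once if the cup is taken between the fingers (the TCP comes within 20 mm of the cup's axis, level with cup or egg) (horizontal distance between the grasp point and egg_cup below 0.02 m and z of the grasp point in the frame of stand below 0.11 m).
It fails at once if the stand is shifted by more than 12 mm, or a jar or the spoon by more than 15 mm (distance of stand from where it was at the start of the episode above 0.012 m or distance of any of spice_jar, shaker, teaspoon from where it was at the start of the episode above 0.015 m).
It also fails if it takes over 40 s, if anything falls off the work surface, if the arm or the gripper's body presses on something with over 40 N, if the wrist force passes 120 N, or if a joint passes its speed limit or range.

## Working session

There is one attempt and no reset: what is moved stays moved. The work goes in short steps, Python scripts to look and compute and a tool call to move; the robot and the scene stay as the last step left them, time stands still between calls to the robot, and variables do not carry over. Pictures are saved under pics/ and viewed, at most 10 in all, crops included, and the job is handed in when it is done.

Besides the shell and the picture viewer there is one more tool, called as a command line: name --argument value ..., lists and objects as JSON in quotes. drive_tool: Moves the arm, as the interface text tells. Its arguments: {"type":"object","properties":{"rows":{"type":"array","items":{"type":"object","properties":{"offset":{"type":"array","items":{"type":"number"}},"rotation":{"type":"array","items":{"type":"number"}},"claw":{"type":"number"}}}},"force":{"type":"number"}},"required":["rows"]}

```bash
mkdir -p pics; cat > h.py <<'E'
import numpy as np, cv2, pickle
from bench import get_obs, grab_frame, hand_in
def f(g): return 200/np.tan(np.radians(g["vfov"]/2))
def pts(g):
    z=g["z_map"]; v,u=np.mgrid[:400,:640]; F=f(g)
    c=np.stack([(u-g["cx"])/F*z,(v-g["cy"])/F*z,z],-1)
    return (c-g["t"])@g["R"]
def save(g,n,box=None,s=1):
    im=g["frame"][...,::-1]
    if box: im=im[box[1]:box[3],box[0]:box[2]]
    cv2.imwrite("pics/"+n,cv2.resize(im,None,fx=s,fy=s,interpolation=cv2.INTER_CUBIC))
E
python3 - <<'E'
from h import *
gs={n:grab_frame(n) for n in("scene","side")}
pickle.dump(gs,open("g0.pkl","wb"))
im=np.vstack([gs[n]["frame"] for n in gs])[...,::-1]
for n in gs: save(gs[n],n+"0.png",None,1.25); print(n,gs[n]["R"],gs[n]["t"],gs[n]["cx"],gs[n]["cy"],f(gs[n]))
print(get_obs())
E
```

```text
scene [[ 0.47506109 -0.87992419  0.00709805]
 [-0.66621021 -0.36492573 -0.65037925]
 [ 0.57487469  0.30424108 -0.7595765 ]] [-0.25879073  0.30193574  0.86529861] 323.67574683357367 196.34811414563885 435.87981297783506
side [[ 0.99984189 -0.01773998  0.00122122]
 [-0.00821177 -0.5215557  -0.85317772]
 [ 0.01577229  0.85303279 -0.52161892]] [-0.38164777  0.04205414  1.0963098 ] 320.6033900447109 201.05496769430152 415.31094876153514
{'clock': 0.1, 'joints': array([-1.4391349 ,  0.4777387 ,  0.02236033,  1.55637672, -0.01148212,
        1.10930859, -0.08306375]), 'qvel': array([-7.27533763e-05, -4.57466848e-04,  1.62437538e-03, -1.68205303e-03,
        5.32590218e-04,  1.03125490e-03,  1.80741430e-04]), 'tau': array([ 3.60868893e-03, -5.97762644e+01,  1.61319997e+00, -2.81956565e+01,
        1.28133970e-02,  4.93273212e-03,  7.07604215e-06]), 'tcp_pos': array([0.16019498, 0.65518054, 0.24909882]), 'orientation': array([-3.75632901e-01, -3.11899861e+00,  2.67349428e-03]), 'contact_force': array([0.45173991, 0.36921801, 0.00583194]), 'moment': array([ 0.00189995,  0.00138213, -0.03022403]), 'gripper_force': 0.0, 'grip_width': 0.08533272711319612}
```

View pics/scene0.png

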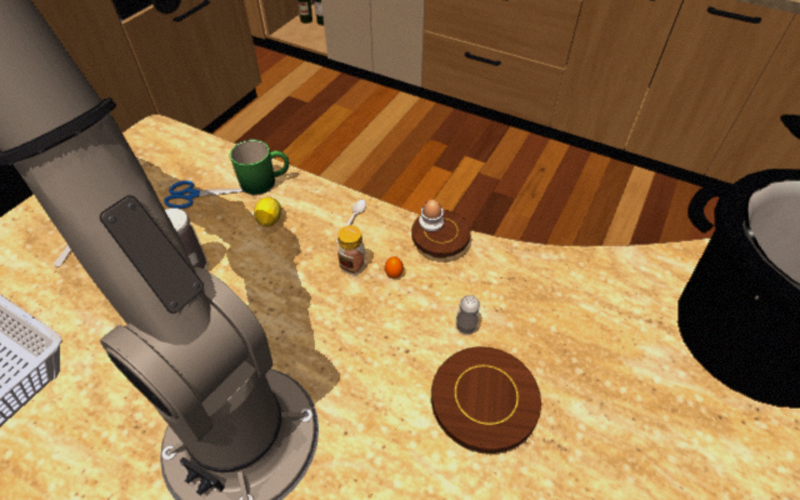

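View pics/side0.png

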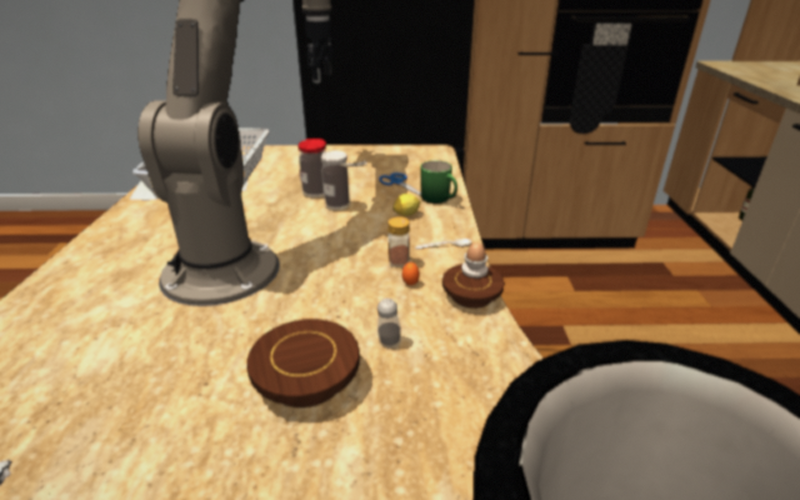

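Look-alikes, in scene-picture pixels:
- **Eggs:** the brown egg in the cup is at (431,210). The orange egg at (394,267) and the lemon at (267,211) aren't wanted.
- **Stands:** the small dark stand is at (441,232). The bigger one at (486,395) isn't wanted.

I choose the brown egg on the small stand and will check that in a close crop.

```bash
python3 - <<'E'
from h import *
gs=pickle.load(open("g0.pkl","rb"))
a=gs["scene"];b=gs["side"]
A=cv2.resize(a["frame"][145:225,265:385],None,fx=6,fy=6,interpolation=cv2.INTER_CUBIC)[:,:,::-1]
cv2.imwrite("pics/c1.png",A)
B=cv2.resize(b["frame"][175:255,305:425],None,fx=6,fy=6,interpolation=cv2.INTER_CUBIC)[:,:,::-1]
cv2.imwrite("pics/c2.png",B)
for n,g,box in(("scene",a,(320,150,385,215)),("side",b,(345,185,410,250))):
    P=pts(g);x0,y0,x1,y1=box
    p=P[y0:y1,x0:x1].reshape(-1,3);c=g["frame"][y0:y1,x0:x1].reshape(-1,3)
    top=p[(abs(p[:,2]-.04)<.004)]
    h=cv2.convexHull((top[:,:2]*1e4).astype(np.float32))
    (cc,r)=cv2.minEnclosingCircle(h); print(n,"stand",np.array(cc)/1e4,r/1e4,len(top),np.median(top[:,2]))
    w=p[(p[:,2]>.045)&(p[:,2]<.13)&(abs(p[:,0]-cc[0]/1e4)<.07)]
    for lo in np.arange(.044,.11,.006):
        q=w[(w[:,2]>=lo)&(w[:,2]<lo+.006)]
        if len(q): print(round(lo,3),len(q),q.min(0)[:2].round(4),q.max(0)[:2].round(4))
E
```

```text
scene stand [ 0.48275439 -0.09390196] 0.09207803344726563 1041 0.040014276761416376
0.044 37 [ 0.4961 -0.1118] [ 0.5363 -0.0473]
0.05 90 [ 0.4953 -0.0967] [ 0.5375 -0.0495]
0.056 4 [ 0.5021 -0.0943] [ 0.5185 -0.0717]
0.062 18 [ 0.4998 -0.0932] [ 0.5197 -0.0568]
0.068 25 [ 0.4973 -0.0946] [ 0.5357 -0.0541]
0.074 57 [ 0.4975 -0.0952] [ 0.5362 -0.0496]
0.08 32 [ 0.5025 -0.0911] [ 0.5251 -0.0544]
0.086 39 [ 0.504  -0.0902] [ 0.5321 -0.0577]
0.092 43 [ 0.5053 -0.0868] [ 0.532  -0.0595]
0.098 41 [ 0.5085 -0.0831] [ 0.5292 -0.0607]
0.104 6 [ 0.5149 -0.0775] [ 0.5257 -0.0652]
side stand [ 0.51714844 -0.09962436] 0.06075667724609375 961 0.04071030130616028
0.044 35 [ 0.4991 -0.0984] [ 0.5464 -0.0723]
0.05 98 [ 0.5005 -0.0986] [ 0.5483 -0.0599]
0.056 9 [ 0.5115 -0.0906] [ 0.5301 -0.0836]
0.062 30 [ 0.5044 -0.0954] [ 0.5428 -0.0779]
0.068 32 [ 0.5038 -0.0953] [ 0.5418 -0.0801]
0.074 61 [ 0.5019 -0.0969] [ 0.5453 -0.0623]
0.08 38 [ 0.506  -0.0926] [ 0.5387 -0.07  ]
0.086 36 [ 0.5076 -0.0905] [ 0.5393 -0.0734]
0.092 43 [ 0.508  -0.0918] [ 0.5382 -0.0698]
0.098 38 [ 0.5126 -0.0879] [ 0.5346 -0.0697]
0.104 8 [ 0.5193 -0.0801] [ 0.5264 -0.0715]
```

View pics/c1.png

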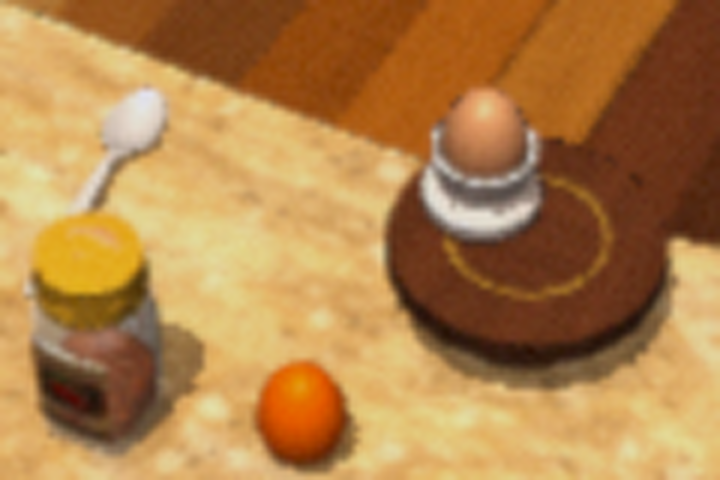

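View pics/c2.png

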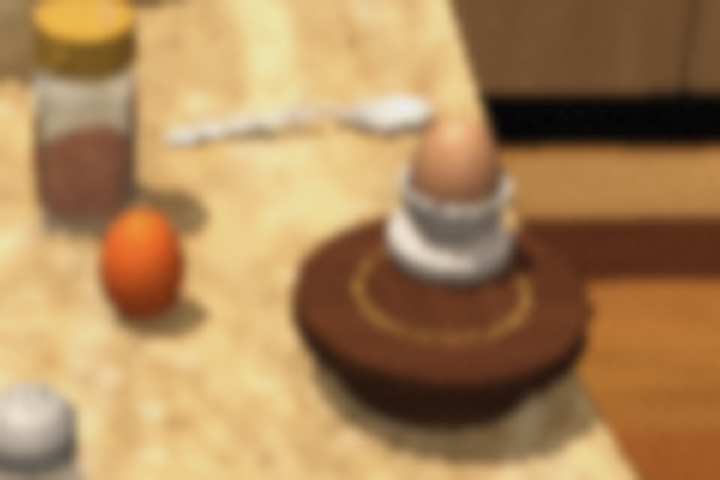

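The crops show the brown egg in its white cup on the small stand with the brass ring. In the c1 crop the cup base is near (482,210) and the ring's centre near (528,237). In c2 the base is near (450,245) and the ring near (442,290). Next I'll measure both more exactly.

```bash
cat >> h.py <<'E'
from scipy.optimize import least_squares
def plane(g,u,v,z):  # pixel -> world at height z
    d=np.stack([(u-g["cx"])/f(g),(v-g["cy"])/f(g),np.ones(len(u))],-1)@g["R"]
    o=-g["R"].T@g["t"]
    return o+d*((z-o[2])/d[:,2])[:,None]
def circ(p,c0,r=None):
    if r is None: s=least_squares(lambda q:np.hypot(*(p-q[:2]).T)-q[2],[*c0,.03],loss="soft_l1",f_scale=.001)
    else: s=least_squares(lambda q:np.hypot(*(p-q).T)-r,c0,loss="soft_l1",f_scale=.001)
    return s.x
def measure(g,c0=(.517,-.099),k0=(.522,-.074)):
    P=pts(g); I=g["frame"].astype(int)
    m=(np.hypot(P[...,0]-c0[0],P[...,1]-c0[1])<.042)&(abs(P[...,2]-.04)<.004)&(I[...,1]-I[...,2]>35)&(I[...,1]>75)
    v,u=np.nonzero(m); q=plane(g,u,v,.04)[:,:2]
    ring=circ(q,c0) if len(q)>10 else None
    w=P[(np.hypot(P[...,0]-k0[0],P[...,1]-k0[1])<.04)&(P[...,2]>.0445)&(P[...,2]<.0505)&(I.min(-1)>70)]
    # upright edge of broad base
    base=circ(w[:,:2],k0,.025) if len(w)>8 else None
    w2=P[(np.hypot(P[...,0]-k0[0],P[...,1]-k0[1])<.03)&(P[...,2]>.082)&(P[...,2]<.102)]
    z=w2[:,2]-.080; rr=.0185*np.sqrt(np.clip(1-(z/.025)**2,0,1))
    egg=least_squares(lambda c:np.hypot(*(w2[:,:2]-c).T)-rr,k0,loss="soft_l1",f_scale=.001).x if len(w2)>8 else None
    print("ring",ring,len(q),"base",base,len(w),"egg",egg,len(w2))
E
python3 - <<'E'
from h import *
gs=pickle.load(open("g0.pkl","rb"))
for g in gs.values(): measure(g)
P=pts(gs["scene"]);Q=pts(gs["side"])
for n,pp,(u0,v0,u1,v1),zl in(("jar",P,(268,178,294,220),.085),("shaker",P,(362,232,388,268),.07),("spoon",P,(276,158,294,182),.003),("jarS",Q,(308,172,330,214),.085),("orange",P,(306,202,324,224),.02)):
    q=pp[v0:v1,u0:u1].reshape(-1,3);q=q[(q[:,2]>zl)&(q[:,2]<.12)&(np.hypot(q[:,0]-.517,q[:,1]+.1)<.35)]
    print(n,q.min(0).round(3),q.max(0).round(3))
from scipy.spatial.transform import Rotation as R
print(R.from_rotvec(get_obs()["orientation"]).as_matrix().round(3))
E
```

```text
ring [ 0.51634757 -0.09741404  0.03382415] 67 base [ 0.52261091 -0.07212888] 41 egg [ 0.52221943 -0.07179223] 131
ring [ 0.51893165 -0.09405192  0.03403171] 76 base [ 0.52410558 -0.07150682] 33 egg [ 0.52455817 -0.07165049] 130
jar [0.35  0.003 0.085] [0.397 0.048 0.105]
shaker [ 0.334 -0.247  0.07 ] [ 0.366 -0.213  0.091]
spoon [0.386 0.025 0.003] [0.543 0.129 0.102]
jarS [ 0.354 -0.001  0.085] [0.399 0.049 0.104]
orange [ 0.377 -0.073  0.02 ] [ 0.409 -0.039  0.052]
[[-0.971  0.237 -0.   ]
 [ 0.237  0.971 -0.002]
 [-0.    -0.002 -1.   ]]
```

Here are the measured positions and the plan:
- **Ring centre:** about (0.518, -0.096).
- **Cup base:** about (0.523, -0.072), so the cup must slide about 25 mm along (-0.23, -0.97). That is almost exactly the tool's -y at its present yaw.
- **Plan:** shut the fingers, tilt the tool 10° so its top leans away from the cup, and push on the base from the +y side.

First I'll move over.

drive_tool --rows '[{"offset":[-1,-0.4,0],"rotation":[0,0,0],"claw":0},{"offset":[-1,-0.4,0],"rotation":[0,0,0],"claw":0},{"offset":[-1,-0.4,0],"rotation":[0,0,0],"claw":0},{"offset":[-1,-0.4,0],"rotation":[0,0,0],"claw":0},{"offset":[-1,-0.4,0],"rotation":[0,0,0],"claw":0}]' --force 20

```text
clock: 0.52
tcp_pos: [0.3012, 0.5552, 0.2499]
orientation: [0.395, 3.112, -0.005]
contact_force: [1.8, -0.7, -0.5]
grip_width: 0.0257
gripper_force: 0.0
```

drive_tool --rows '[{"offset":[-1,-1,0],"rotation":[0,0,0],"claw":0},{"offset":[-1,-1,0],"rotation":[0,0,0],"claw":0},{"offset":[-1,-1,0],"rotation":[0,0,0],"claw":0},{"offset":[-1,-1,0],"rotation":[0,0,0],"claw":0},{"offset":[-1,-1,0],"rotation":[0,0,0],"claw":0},{"offset":[-1,-1,0],"rotation":[0,0,0],"claw":0}]'

```text
clock: 1.02
tcp_pos: [0.4068, 0.3721, 0.2499]
orientation: [0.393, 3.115, -0.006]
contact_force: [1.0, -0.9, 0.4]
grip_width: 0.0002
gripper_force: 0.0
```

drive_tool --rows '[{"offset":[-1,-1,0],"rotation":[0,0,0],"claw":0},{"offset":[-1,-1,0],"rotation":[0,0,0],"claw":0},{"offset":[-1,-1,0],"rotation":[0,0,0],"claw":0},{"offset":[-1,-1,0],"rotation":[0,0,0],"claw":0},{"offset":[-1,-1,0],"rotation":[0,0,0],"claw":0},{"offset":[-1,-1,0],"rotation":[0,0,0],"claw":0}]'

```text
clock: 1.52
tcp_pos: [0.5156, 0.1907, 0.2502]
orientation: [0.393, 3.114, -0.005]
contact_force: [0.9, -0.9, 0.6]
grip_width: -0.0
gripper_force: 0.0
```

drive_tool --rows '[{"offset":[-0.5,-1,0],"rotation":[0,0,0],"claw":0},{"offset":[-0.5,-1,0],"rotation":[0.0873,0,0],"claw":0},{"offset":[-0.5,-1,0],"rotation":[0.0873,0,0],"claw":0},{"offset":[-0.5,-1,0],"rotation":[0.0873,0,0],"claw":0},{"offset":[-0.5,-1,0],"rotation":[0.0873,0,0],"claw":0},{"offset":[-0.5,-1,0],"rotation":[0.0873,0,0],"claw":0},{"offset":[-0.5,-1,0],"rotation":[0.0873,0,0],"claw":0}]'

```text
clock: 2.1
tcp_pos: [0.5489, 0.0362, 0.2497]
orientation: [-0.372, -3.086, 0.269]
contact_force: [0.2, 0.4, -0.9]
grip_width: 0.0002
gripper_force: 0.0
```

```bash
cat >> h.py <<'E'
from scipy.spatial.transform import Rotation as Ro
def delta(tgt):
    o=get_obs(); M=Ro.from_rotvec(o["orientation"]).as_matrix()
    print("t",o["clock"],"tcp",o["tcp_pos"].round(4),"z",M[:,2].round(3),"y",M[:,1].round(3),"F",o["contact_force"].round(2),"off",(M.T@(np.array(tgt)-o["tcp_pos"])/.15).round(4))
E
python3 -c "
from h import *
delta([.5397,-.0038,.11])"
```

```text
t 2.1 tcp [0.5489 0.0362 0.2497] z [-0.042 -0.168 -0.985] y [ 0.234  0.957 -0.173] F [ 0.23  0.44 -0.9 ] off [-0.0043 -0.1083  0.9646]
```

drive_tool --rows '[{"offset":[0,-0.11,0.3],"rotation":[0,0,0],"claw":0},{"offset":[0,-0.11,0.6],"rotation":[0,0,0],"claw":0},{"offset":[0,-0.11,0.96],"rotation":[0,0,0],"claw":0},{"offset":[0,-0.11,0.96],"rotation":[0,0,0],"claw":0},{"offset":[0,-0.11,0.96],"rotation":[0,0,0],"claw":0},{"offset":[0,-0.11,0.96],"rotation":[0,0,0],"claw":0}]'

```text
clock: 2.6
tcp_pos: [0.5388, -0.003, 0.1105]
orientation: [-0.369, -3.085, 0.27]
contact_force: [1.0, 0.6, 1.0]
grip_width: 0.0002
gripper_force: 0.0
```

```bash
python3 - <<'E'
from h import *
delta([.5397,-.0038,.0645])
s=grab_frame("side");w=grab_frame("wrist");c=grab_frame("scene")
cr=lambda g,b,k:cv2.resize(g["frame"][b[1]:b[3],b[0]:b[2]],None,fx=k,fy=k,interpolation=cv2.INTER_CUBIC)
im=np.hstack([cr(s,(335,130,435,250),4),cr(c,(300,105,400,225),4)])
cv2.imwrite("pics/c3.png",im[...,::-1])
for n,g in(("s",s),("c",c)):
    measure(g)
    P=pts(g); m=(np.hypot(P[...,0]-.535,P[...,1]+.005)<.04)&(P[...,2]>.075)&(P[...,2]<.14)
    q=P[m]; a=q[:,2].min()
    for z in np.arange(.08,.14,.008):
        r=q[(q[:,2]>z)&(q[:,2]<=z+.008)]
        if len(r): print(n,round(z,3),len(r),r.min(0).round(4),r.max(0).round(4))
E
```

```text
t 2.6 tcp [ 0.5388 -0.003   0.1105] z [-0.043 -0.169 -0.985] y [ 0.232  0.957 -0.174] F [0.99 0.61 0.98] off [-0.0077  0.05    0.3028]
ring [ 0.5186852  -0.09418792  0.03397047] 85 base [ 0.52435498 -0.07179988] 29 egg [ 0.52447486 -0.07173389] 125
s 0.088 6 [ 0.5282 -0.0121  0.0948] [ 0.546  -0.0051  0.096 ]
s 0.096 17 [ 0.5286 -0.0177  0.0963] [ 0.5485 -0.0079  0.104 ]
s 0.104 29 [ 0.5276 -0.0206  0.1041] [ 0.5475 -0.0064  0.112 ]
s 0.112 26 [ 0.5273 -0.0201  0.1122] [ 0.5467 -0.0042  0.1199]
s 0.12 31 [ 0.5268 -0.0177  0.1201] [ 0.5497 -0.0017  0.1273]
s 0.128 17 [ 0.529  -0.0169  0.1283] [ 0.5485 -0.005   0.1352]
s 0.136 6 [ 0.5296 -0.0165  0.1364] [0.5582 0.0242 0.1389]
ring [ 0.51650012 -0.09765602  0.03385965] 86 base [ 0.52240718 -0.07179456] 44 egg [ 0.52255763 -0.07163146] 129
c 0.088 2 [ 0.5288 -0.0121  0.0949] [ 0.5385 -0.0088  0.0953]
c 0.096 16 [ 0.5258 -0.0158  0.0964] [0.5422 0.0081 0.1037]
c 0.104 28 [ 0.5269 -0.0184  0.104 ] [0.5399 0.0118 0.1118]
c 0.112 30 [ 0.5246 -0.0166  0.1127] [0.5416 0.0132 0.1198]
c 0.12 32 [ 0.5266 -0.016   0.1201] [0.5426 0.0095 0.1278]
c 0.128 21 [ 0.5264 -0.0123  0.1282] [0.536  0.0235 0.136 ]
c 0.136 18 [ 0.5251 -0.0111  0.1361] [0.5342 0.0332 0.1399]
```

View pics/c3.png

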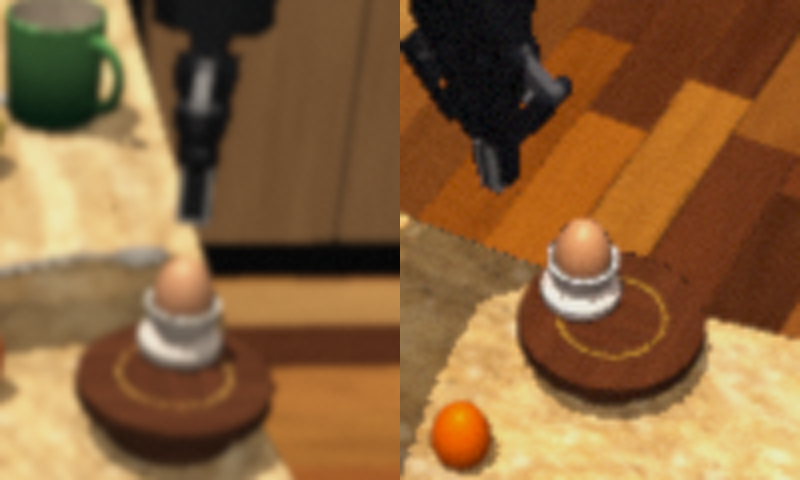

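The finger's back tapers towards the tip, so pushing with it could touch the bowl first. The fingers' side faces run straight to the tip, so I'll turn the tool 90° about its own axis and push with those.

drive_tool --rows '[{"offset":[0,0,0],"rotation":[0,0,0.785],"claw":0},{"offset":[0,0,0],"rotation":[0,0,0.785],"claw":0},{"offset":[0,0,0],"rotation":[0,0,0.785],"claw":0},{"offset":[0,0,0],"rotation":[0,0,0.785],"claw":0},{"offset":[0,0,0],"rotation":[0,0,0.785],"claw":0},{"offset":[0,0,0],"rotation":[0,0,0.785],"claw":0},{"offset":[0,0,0],"rotation":[0,0,0.785],"claw":0},{"offset":[0,0,0],"rotation":[0,0,0.785],"claw":0},{"offset":[0,0,0],"rotation":[0,0,0.785],"claw":0},{"offset":[0,0,0],"rotation":[0,0,0.785],"claw":0},{"offset":[0,0,0],"rotation":[0,0,0.785],"claw":0},{"offset":[0,0,0],"rotation":[0,0,0.785],"claw":0},{"offset":[0,0,0],"rotation":[0,0,0.785],"claw":0},{"offset":[0,0,0],"rotation":[0,0,0.785],"claw":0},{"offset":[0,0,0],"rotation":[0,0,0.785],"claw":0},{"offset":[0,0,0],"rotation":[0,0,0.785],"claw":0}]'

```text
clock: 4.08
tcp_pos: [0.54, -0.0038, 0.1119]
orientation: [2.378, 1.874, -0.206]
contact_force: [-0.7, -0.2, 0.6]
grip_width: 0.0002
gripper_force: 0.0
```

```bash
cat >> h.py <<'E'
def finger(g,n):
    o=get_obs(); M=Ro.from_rotvec(o["orientation"]).as_matrix()
    q=(pts(g)-o["tcp_pos"])@M
    for z in np.arange(-.06,.024,.006):
        r=q[(q[...,2]>z)&(q[...,2]<=z+.006)&(abs(q[...,0])<.045)&(abs(q[...,1])<.045)]*1000
        if len(r): print(n,round(z*1000),len(r),np.percentile(r,[0,10,90,100],axis=0)[:,:2].T.round(0).tolist())
E
python3 - <<'E'
from h import *
delta([.5363,-.0182,.0645]); print(get_obs()["joints"].round(2))
for n in("side","scene"): finger(grab_frame(n),n)
E
```

```text
t 4.0833 tcp [ 0.54   -0.0038  0.1119] z [-0.04  -0.168 -0.985] y [ 0.972 -0.234  0.001] F [-0.74 -0.2   0.61] off [-0.0432 -0.0019  0.328 ]
[-0.75  0.57  0.74  2.   -0.3   0.77 -0.1 ]
side -60 63 [[-19.0, -17.0, -3.0, 13.0], [-43.0, -39.0, 40.0, 45.0]]
side -54 58 [[-19.0, -18.0, 3.0, 11.0], [-45.0, -40.0, 38.0, 43.0]]
side -48 62 [[-16.0, -15.0, 8.0, 12.0], [-45.0, -37.0, 36.0, 43.0]]
side -42 76 [[-15.0, -14.0, 6.0, 10.0], [-39.0, -30.0, 31.0, 39.0]]
side -36 65 [[-18.0, -14.0, -5.0, 10.0], [-34.0, -27.0, 28.0, 33.0]]
side -30 44 [[-16.0, -14.0, -4.0, 7.0], [-28.0, -20.0, 16.0, 26.0]]
side -24 27 [[-12.0, -12.0, -3.0, 7.0], [-16.0, -11.0, 10.0, 19.0]]
side -18 22 [[-13.0, -11.0, -6.0, -3.0], [-12.0, -10.0, 10.0, 12.0]]
side -12 24 [[-14.0, -11.0, -5.0, -5.0], [-12.0, -9.0, 10.0, 13.0]]
side -6 27 [[-14.0, -11.0, -5.0, -4.0], [-11.0, -9.0, 11.0, 13.0]]
side 0 27 [[-12.0, -10.0, -4.0, 4.0], [-13.0, -11.0, 12.0, 14.0]]
side 6 21 [[-14.0, -12.0, -5.0, -4.0], [-13.0, -10.0, 10.0, 12.0]]
side 12 9 [[-10.0, -10.0, -9.0, -9.0], [-5.0, -4.0, 4.0, 6.0]]
scene -60 49 [[-19.0, -17.0, -4.0, -0.0], [-43.0, -24.0, 40.0, 44.0]]
scene -54 60 [[-19.0, -17.0, 0.0, 15.0], [-44.0, -35.0, 34.0, 41.0]]
scene -48 49 [[-16.0, -15.0, 5.0, 17.0], [-44.0, -38.0, 34.0, 43.0]]
scene -42 52 [[-15.0, -13.0, -1.0, 13.0], [-41.0, -35.0, 27.0, 37.0]]
scene -36 58 [[-14.0, -13.0, 6.0, 11.0], [-38.0, -29.0, 23.0, 34.0]]
scene -30 30 [[-14.0, -13.0, -6.0, 2.0], [-31.0, -25.0, 22.0, 26.0]]
scene -24 14 [[-13.0, -12.0, -6.0, -6.0], [-16.0, -15.0, 7.0, 9.0]]
scene -18 17 [[-12.0, -12.0, -4.0, -1.0], [-16.0, -15.0, 3.0, 9.0]]
scene -12 22 [[-12.0, -12.0, 2.0, 6.0], [-17.0, -17.0, 4.0, 12.0]]
scene -6 23 [[-12.0, -11.0, 2.0, 7.0], [-17.0, -16.0, 8.0, 12.0]]
scene 0 21 [[-13.0, -10.0, 3.0, 5.0], [-18.0, -17.0, 3.0, 9.0]]
scene 6 22 [[-12.0, -12.0, 1.0, 5.0], [-16.0, -15.0, 1.0, 6.0]]
scene 12 9 [[-12.0, -12.0, -3.0, 3.0], [-11.0, -10.0, -0.0, 2.0]]
```

drive_tool --rows '[{"offset":[-0.04,-0.002,0.1],"rotation":[0,0,0],"claw":0},{"offset":[-0.04,-0.002,0.2],"rotation":[0,0,0],"claw":0},{"offset":[-0.04,-0.002,0.28],"rotation":[0,0,0],"claw":0},{"offset":[-0.04,-0.002,0.325],"rotation":[0,0,0],"claw":0},{"offset":[-0.04,-0.002,0.325],"rotation":[0,0,0],"claw":0},{"offset":[-0.04,-0.002,0.325],"rotation":[0,0,0],"claw":0},{"offset":[-0.04,-0.002,0.325],"rotation":[0,0,0],"claw":0}]'

```text
clock: 4.77
tcp_pos: [0.5361, -0.0183, 0.0645]
orientation: [2.38, 1.87, -0.207]
contact_force: [-0.2, 0.0, 0.2]
grip_width: -0.0001
gripper_force: 0.0
```

```bash
python3 - <<'E'
from h import *
delta([.5363,-.0182,.0645])
c=grab_frame("scene");s=grab_frame("side")
cr=lambda g,b,k:cv2.resize(g["frame"][b[1]:b[3],b[0]:b[2]],None,fx=k,fy=k,interpolation=cv2.INTER_CUBIC)
cv2.imwrite("pics/c4.png",np.hstack([cr(s,(340,160,420,250),5),cr(c,(310,130,390,220),5)])[...,::-1])
measure(c);measure(s);delta([.5267,-.0578,.0645])
E
```

```text
t 4.7667 tcp [ 0.5361 -0.0183  0.0645] z [-0.041 -0.169 -0.985] y [ 0.972 -0.237  0.001] F [-0.21  0.04  0.19] off [0.0007 0.0009 0.    ]
ring [ 0.51638541 -0.09743258  0.03383375] 79 base [ 0.52277986 -0.07088092] 43 egg [ 0.52203522 -0.07191568] 132
ring [ 0.5187014  -0.09442234  0.03382073] 90 base [ 0.52384373 -0.07146126] 37 egg [ 0.52409798 -0.07186147] 126
t 4.8667 tcp [ 0.5362 -0.0181  0.0647] z [-0.04  -0.168 -0.985] y [ 0.972 -0.236  0.001] F [ 0.22 -0.41 -0.43] off [-0.2675  0.0009  0.0481]
```

View pics/c4.png

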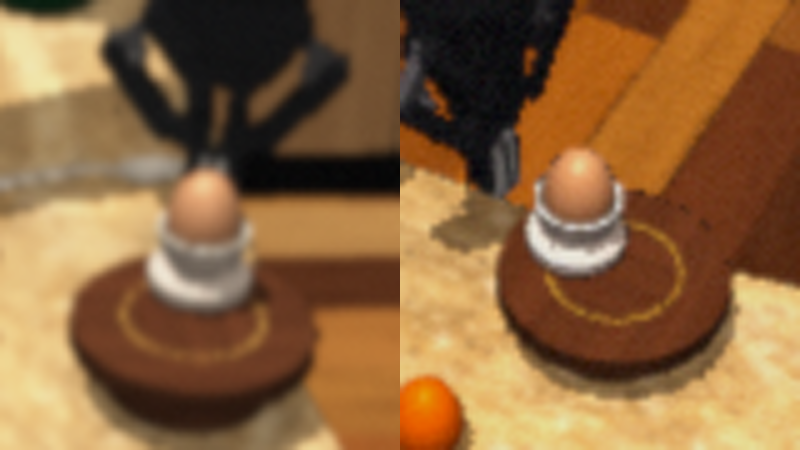

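The picture shows the tips just behind the cup: about (498,195) in the right half, level with the stand top, with the base still clear. Now I'll push slowly.

drive_tool --rows '[{"offset":[-0.02,0,0.0036],"rotation":[0,0,0],"claw":0},{"offset":[-0.04,0,0.0072],"rotation":[0,0,0],"claw":0},{"offset":[-0.05,0,0.009],"rotation":[0,0,0],"claw":0},{"offset":[-0.06,0,0.0108],"rotation":[0,0,0],"claw":0},{"offset":[-0.07,0,0.0126],"rotation":[0,0,0],"claw":0},{"offset":[-0.077,0,0.0138],"rotation":[0,0,0],"claw":0},{"offset":[-0.084,0,0.015],"rotation":[0,0,0],"claw":0},{"offset":[-0.091,0,0.0163],"rotation":[0,0,0],"claw":0},{"offset":[-0.098,0,0.0176],"rotation":[0,0,0],"claw":0},{"offset":[-0.105,0,0.0189],"rotation":[0,0,0],"claw":0},{"offset":[-0.112,0,0.0201],"rotation":[0,0,0],"claw":0},{"offset":[-0.119,0,0.0213],"rotation":[0,0,0],"claw":0},{"offset":[-0.126,0,0.0226],"rotation":[0,0,0],"claw":0},{"offset":[-0.133,0,0.0239],"rotation":[0,0,0],"claw":0},{"offset":[-0.14,0,0.0252],"rotation":[0,0,0],"claw":0},{"offset":[-0.147,0,0.0264],"rotation":[0,0,0],"claw":0},{"offset":[-0.154,0,0.0276],"rotation":[0,0,0],"claw":0},{"offset":[-0.16,0,0.0288],"rotation":[0,0,0],"claw":0},{"offset":[-0.16,0,0.0288],"rotation":[0,0,0],"claw":0}]'

```text
clock: 6.45
tcp_pos: [0.5298, -0.0424, 0.064]
orientation: [2.38, 1.869, -0.209]
contact_force: [0.2, -0.2, 0.4]
grip_width: 0.0002
gripper_force: 0.3
```

```bash
python3 - <<'E'
from h import *
c=grab_frame("scene");s=grab_frame("side")
cr=lambda g,b,k:cv2.resize(g["frame"][b[1]:b[3],b[0]:b[2]],None,fx=k,fy=k,interpolation=cv2.INTER_CUBIC)
cv2.imwrite("pics/c5.png",np.hstack([cr(s,(340,160,420,250),5),cr(c,(310,130,390,220),5)])[...,::-1])
k=(.522,-.078)
measure(c,k0=k);measure(s,k0=k);delta([.5267,-.0578,.0645])
E
```

```text
ring [ 0.51647561 -0.09742959  0.03369856] 71 base [ 0.52077697 -0.07811536] 45 egg [ 0.52015516 -0.07824891] 150
ring [ 0.51868497 -0.09432171  0.03374222] 83 base [ 0.52227844 -0.07869226] 35 egg [ 0.5218249  -0.07823846] 150
t 6.55 tcp [ 0.5298 -0.0423  0.064 ] z [-0.041 -0.169 -0.985] y [ 0.972 -0.237 -0.   ] F [-0.56 -0.95  0.27] off [-0.1046  0.0044  0.0151]
```

View pics/c5.png

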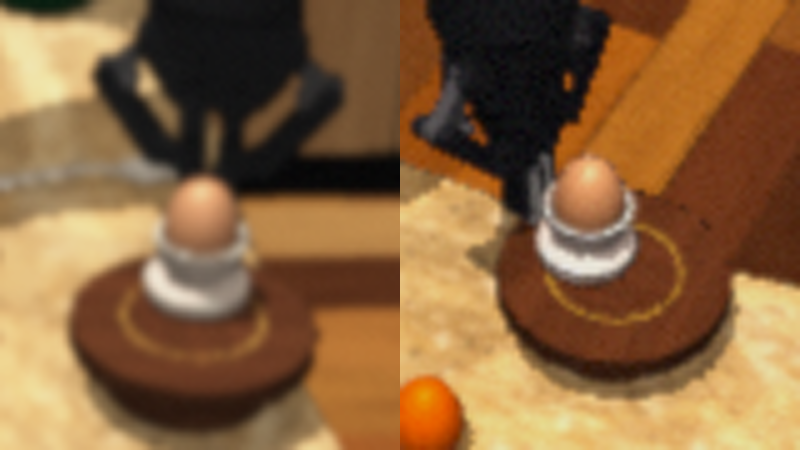

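The cup has slid about 7 mm straight towards the ring, upright, and the stand hasn't moved. About 18 mm remain.

drive_tool --rows '[{"offset":[-0.007,0,0.0012],"rotation":[0,0,0],"claw":0},{"offset":[-0.014,0,0.0025],"rotation":[0,0,0],"claw":0},{"offset":[-0.021,0,0.0037],"rotation":[0,0,0],"claw":0},{"offset":[-0.028,0.001,0.005],"rotation":[0,0,0],"claw":0},{"offset":[-0.035,0.001,0.0062],"rotation":[0,0,0],"claw":0},{"offset":[-0.042,0.001,0.0075],"rotation":[0,0,0],"claw":0},{"offset":[-0.049,0.001,0.0087],"rotation":[0,0,0],"claw":0},{"offset":[-0.056,0.002,0.01],"rotation":[0,0,0],"claw":0},{"offset":[-0.063,0.002,0.0112],"rotation":[0,0,0],"claw":0},{"offset":[-0.07,0.002,0.0125],"rotation":[0,0,0],"claw":0},{"offset":[-0.077,0.002,0.0137],"rotation":[0,0,0],"claw":0},{"offset":[-0.084,0.003,0.015],"rotation":[0,0,0],"claw":0},{"offset":[-0.09,0.003,0.016],"rotation":[0,0,0],"claw":0},{"offset":[-0.096,0.003,0.017],"rotation":[0,0,0],"claw":0},{"offset":[-0.1,0.003,0.0178],"rotation":[0,0,0],"claw":0},{"offset":[-0.1,0.003,0.0178],"rotation":[0,0,0],"claw":0}]'

```text
clock: 7.88
tcp_pos: [0.5266, -0.0572, 0.064]
orientation: [2.38, 1.87, -0.209]
contact_force: [0.3, 1.4, 0.0]
grip_width: 0.0002
gripper_force: 0.2
```

```bash
python3 - <<'E'
from h import *
c=grab_frame("scene");s=grab_frame("side")
k=(.518,-.094)
measure(c,k0=k);measure(s,k0=k);delta([.5267,-.0578,.0645])
E
```

```text
ring [ 0.51632489 -0.09776063  0.0337288 ] 79 base [ 0.51531392 -0.09242362] 38 egg [ 0.51587765 -0.09291987] 132
ring [ 0.51897538 -0.09414023  0.03407163] 81 base [ 0.5168523  -0.09324541] 30 egg [ 0.51752162 -0.09262455] 139
t 7.9833 tcp [ 0.5266 -0.0572  0.064 ] z [-0.041 -0.169 -0.985] y [ 0.972 -0.237 -0.   ] F [0.61 0.9  0.2 ] off [-0.0045  0.0016 -0.0029]
```

The cup is about 3 mm short. I'll push 2.5 mm more, then back off along the push line and rise clear.

drive_tool --rows '[{"offset":[-0.005,0,0.001],"rotation":[0,0,0],"claw":0},{"offset":[-0.01,0,0.002],"rotation":[0,0,0],"claw":0},{"offset":[-0.014,0,0.003],"rotation":[0,0,0],"claw":0},{"offset":[-0.017,0,0.003],"rotation":[0,0,0],"claw":0},{"offset":[-0.017,0,0.003],"rotation":[0,0,0],"claw":0},{"offset":[0.02,0,-0.01],"rotation":[0,0,0],"claw":0},{"offset":[0.1,0,-0.04],"rotation":[0,0,0],"claw":0},{"offset":[0.25,0,-0.1],"rotation":[0,0,0],"claw":0},{"offset":[0.4,0,-0.2],"rotation":[0,0,0],"claw":0},{"offset":[0.4,0,-0.4],"rotation":[0,0,0],"claw":0},{"offset":[0.4,0,-0.7],"rotation":[0,0,0],"claw":0},{"offset":[0.4,0,-0.95],"rotation":[0,0,0],"claw":0},{"offset":[0.4,0,-0.95],"rotation":[0,0,0],"claw":0},{"offset":[0.4,0,-0.95],"rotation":[0,0,0],"claw":0}]'

```text
clock: 9.15
tcp_pos: [0.5482, 0.0264, 0.196]
orientation: [2.378, 1.872, -0.201]
contact_force: [-0.9, 0.8, 0.1]
grip_width: 0.0001
gripper_force: 0.0
```

```bash
python3 - <<'E'
from h import *
c=grab_frame("scene");s=grab_frame("side")
cr=lambda g,b,k:cv2.resize(g["frame"][b[1]:b[3],b[0]:b[2]],None,fx=k,fy=k,interpolation=cv2.INTER_CUBIC)
cv2.imwrite("pics/c6.png",np.hstack([cr(s,(340,160,420,250),5),cr(c,(310,130,390,220),5)])[...,::-1])
k=(.517,-.096)
measure(c,k0=k);measure(s,k0=k);delta([.5267,-.0578,.0645])
E
```

```text
ring [ 0.5161526  -0.09766372  0.0336708 ] 79 base [ 0.51487518 -0.09574904] 40 egg [ 0.515149   -0.09516216] 126
ring [ 0.51891488 -0.09429392  0.03411211] 77 base [ 0.5171253  -0.09536342] 35 egg [ 0.51705113 -0.09515885] 137
t 9.25 tcp [0.546  0.0254 0.1933] z [-0.042 -0.169 -0.985] y [ 0.972 -0.236 -0.001] F [-0.16  0.57 -0.82] off [-0.4116  0.0069  0.9448]
```

View pics/c6.png

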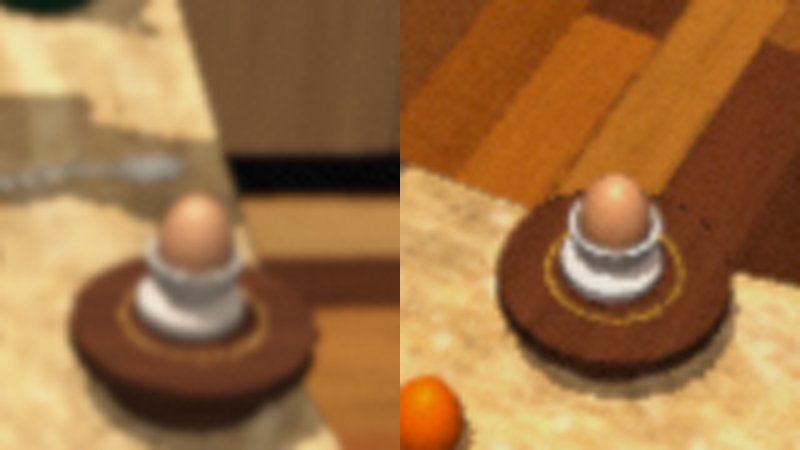

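The base now sits inside the ring, about 2 mm off centre, with the cup upright, the egg in it and the arm clear. Handing in.

```bash
python3 -c "
from bench import hand_in
print(hand_in())"
```

```text
the job is handed in; nothing more can be done
None
```

I slid the egg cup into the brass ring, about 2 mm off centre by the final camera measurement, with the cup upright, the egg still in it and the arm clear; the job is handed in, but no verdict came back.

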